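# Nest the funnel set in the drip pan

## Robot

A 6-joint arm with a two-finger parallel gripper is mounted at the origin on the work surface. World frame = base frame: x ahead of the robot, y to its left, z up, the work surface at z = 0. Lengths are in mm, angles in rad, forces in N, time in s.
With the tool pointing down it reaches from about 325 to 850 mm from the base axis. Payload 4.4 kg.
Tool frame: the origin (TCP) lies at the very end of the fingers, on their centre line; the grasp point (between the pads) lies manip.grip_depth behind it (manip.grip_depth is the distance from the TCP to the grasp point, in mm); z points along the fingers, y is the line along which they close (so a half turn about z gives the same grasp; the last joint's range is limited). The gripper opens to 94 mm and grips with 3 to 60 N. Pads are 16 mm wide; open, the fingers measure 119 mm over their backs; the gripper's body (75 mm by 177 mm) begins 78 mm behind the grasp point.
Start: joints at [0.997, 0.207, 1.542, -0, 1.393, -0.15], TCP at [236.465, 524.129, 205.447] pointing down, gripper open.
Joint ranges: [-2.73, 2.73], [-0.86, 2.22], [0.23, 2.46], [-1.11, 4.25], [0.08, 2.63], [-2.82, 2.82]. Speed limits (rad/s): [2.79, 2.79, 3.14, 3.14, 3.14, 3.14].

## Interface

Orientations are given as a rotation vector (axis times angle).
In Python, from station import manip gives the robot as it stands.
- The arm moves only by the tool send_rows, never from a script. Its argument "rows" is a list of rows, each a list of 7 numbers: the shift along the world's x, y, z in mm, then the turn, a rotation vector about the world's x, y, z in rad, then the closure, from 0 (fully open) to 1 (shut). A call has 1 to 12 rows; each row shifts and turns the commanded pose from where the row before left it; what a row does not reach is not made up. A row lasts 1/10 s, in which the tool goes at most 50 mm and 8.59 degrees, less where a joint would pass 70% of its speed; a pose out of reach is approached as far as the arm can. A call with a gripper value outside its range is refused whole. The fingers move at their own pace and stop on an object; "newtons" is the grip in N (left out, the last holds). Time passes only in rows, so rows that do not move let the fingers close. It gives the time, the measured TCP pose, the force, the opening and the grip force at its end, in the units of the state.
- manip.sense(): the state, without advancing time (a new reading comes with each control period).
- manip.get_image(name): name is "side" or "top"; returns a dict with "frame" (400x640x3 uint8, red, green, blue), "fx", "fy", "cx", "cy" (pixels), "D" ([k1, k2, p1, p2, k3] as OpenCV has them; the pictures are not rectified), "rvec" (rotation vector, rad) and "tvec" (3), from world to camera coordinates, as OpenCV has them. Camera axes: x right, y down, z forward; pixel columns grow to the right and rows downward; lengths in mm; the calibration is good to about 2 mm. A picture is of the moment at which its call begins. There is no depth.
- manip.finish_job(): hands the job in; it is judged then, once.
The state is a dict: "time": time; "q": joint angles; "joint_vel": joint speeds; "effort": joint torques, N m; "position": TCP position; "eef_rot": TCP orientation; "wrist_force": force on the tool from outside, world axes, zero at the start; "ft_torque": the same for the moment, N m; "width": opening from 0.0 (shut) to 1.0 (fully open); "gripper_force": force on a finger pad.
Only numpy, scipy, OpenCV 4.12 (cv2) and the standard library are available. Lean on these libraries where they do the work, as an engineer would, in place of code of your own. Each camera call takes 0.05 s, during which the arm holds its last target. There are 200 camera calls.

## Task

Nest the set of four funnels, mouth down, in the middle of the round drip pan: the smallest first, then each next bigger one over it, so that the biggest covers them all and every funnel stands upright with its rim down on the pan's floor. Leave the other goods on the bench where they are.

Things in the scene. Friction and masses are not known exactly. Their poses are not given: they have to be found in the camera images.
- funnel_1_center (a point): Smallest of four white plastic funnels, mouth down, spout up. Mouth 52 mm across, 56 mm tall; rim band 5 mm high, cone to the neck at 25.5 mm, then a round spout, 12 mm wide at the neck, 9 mm at the tip; wall 2 mm, about 18 g. Grip the spout. Point: on its axis, half-way up; z up.
- funnel_2_center (a point): Second smallest of four white plastic funnels, mouth down, spout up. Mouth 78 mm across, 74 mm tall; rim band 6 mm high, cone to the neck at 36 mm, then a round spout, 22 mm wide at the neck, 17 mm at the tip; wall 2 mm, about 32 g. Grip the spout. Point: on its axis, half-way up; z up. Goes over the next smaller: that spout runs up inside this one with 3 mm to spare all round, led in by the cone.
- funnel_3_center (a point): Second biggest of four white plastic funnels, mouth down, spout up. Mouth 104 mm across, 92 mm tall; rim band 7 mm high, cone to the neck at 46 mm, then a round spout, 32 mm wide at the neck, 25 mm at the tip; wall 2 mm, about 55 g. Grip the spout. Point: on its axis, half-way up; z up. Goes over the next smaller: that spout runs up inside this one with 3 mm to spare all round, led in by the cone.
- funnel_4_center (a point): Biggest of four white plastic funnels, mouth down, spout up. Mouth 132 mm across, 112 mm tall; rim band 8 mm high, cone to the neck at 56 mm, then a round spout, 42 mm wide at the neck, 33 mm at the tip; wall 2 mm, about 90 g. Grip the spout. Point: on its axis, half-way up; z up. Goes over the next smaller: that spout runs up inside this one with 3 mm to spare all round, led in by the cone.
- pan_floor (a point): Round dark steel drip pan, standing loose on the bench, 0.7 kg, 176 mm across outside and 170 mm inside, rim 16 mm high. This point: the centre of its flat inner floor, 3 mm above the table.
- tape_roll_center (a point): Bystander: roll of brown tape lying flat, 100 mm across, hole 76 mm, 25 mm high; point at its centre, half-way up.
- paint_tin_center (a point): Bystander: upright round paint tin with a paper label, 72 mm across, 85 mm tall; point at its centre, half-way up.
- screw_jar_center (a point): Bystander: small amber glass jar with a white cap, 38 mm across, 48 mm tall; point at its centre, half-way up.
- socket_center (a point): Bystander: steel wrench socket standing on end, 28 mm across, 38 mm tall; point at its centre, half-way up.
- grease_tin_center (a point): Bystander: flat round metal tin, 42 mm across, 24 mm tall; point at its centre, half-way up.
Not all that is in view belongs to the job. Leave any red look-alike of the part that bears funnel_2_center alone.

How it is judged (in metres and radians):
On the way, in this order (a step that is already met when the one before it is completed fails the run):
1. the smallest funnel stands mouth down in the middle of the drip pan (horizontal distance between funnel_1_center and pan_floor below 0.015 m and z of funnel_1_center in the frame of pan_floor between 0.024 and 0.032 m and angle between funnel_1_center's own z axis and vertical below 0.1 rad), for 0.2 s.
2. the second funnel stands mouth down over the smallest one, its rim on the pan's floor (horizontal distance between funnel_2_center and funnel_1_center below 0.008 m and z of funnel_2_center in the frame of pan_floor between 0.033 and 0.041 m and angle between funnel_2_center's own z axis and vertical below 0.1 rad), for 0.2 s.
3. the third funnel stands mouth down over the second one, its rim on the pan's floor (horizontal distance between funnel_3_center and funnel_2_center below 0.008 m and z of funnel_3_center in the frame of pan_floor between 0.042 and 0.05 m and angle between funnel_3_center's own z axis and vertical below 0.1 rad), for 0.2 s.
4. the biggest funnel stands mouth down over the third one, its rim on the pan's floor (horizontal distance between funnel_4_center and funnel_3_center below 0.008 m and z of funnel_4_center in the frame of pan_floor between 0.052 and 0.06 m and angle between funnel_4_center's own z axis and vertical below 0.1 rad), for 0.2 s.
At the end, for the whole second after the job is handed in: The smallest funnel's axis is within 15 mm of the pan's centre, each bigger funnel's axis is within 8 mm of the next smaller one's, every funnel is upright (within 0.1 rad) with its rim on the pan's floor (within 4 mm), and all are at rest (all of step 1 and all of step 2 and all of step 3 and all of step 4 and linear speed of each of funnel_1, funnel_2, funnel_3, funnel_4 below 0.02 m/s); the robot touches nothing.
It fails at once if the roll of tape is shifted by more than 30 mm (distance of tape_roll_center from where it was at the start of the episode above 0.03 m).
It fails at once if the paint tin is shifted by more than 30 mm (distance of paint_tin_center from where it was at the start of the episode above 0.03 m).
It fails at once if the jar is shifted by more than 30 mm (distance of screw_jar_center from where it was at the start of the episode above 0.03 m).
It fails at once if the socket is shifted by more than 30 mm (distance of socket_center from where it was at the start of the episode above 0.03 m).
It fails at once if the grease tin is shifted by more than 30 mm (distance of grease_tin_center from where it was at the start of the episode above 0.03 m).
It also fails if it takes over 120 s, if anything falls off the work surface, if the arm or the gripper's body presses on something with over 40 N, if the wrist force passes 120 N, or if a joint passes its speed limit or range.

## Working session

There is one attempt and no reset: what is moved stays moved. The work goes in short steps, Python scripts to look and compute and a tool call to move; the robot and the scene stay as the last step left them, time stands still between calls to the robot, and variables do not carry over. Pictures are saved under pics/ and viewed, at most 14 in all, crops included, and the job is handed in when it is done.

Besides the shell and the picture viewer there is one more tool, called after ">>>" as a command line: name --pt "numbers of a row" for each row, then --argument value for the rest. send_rows: Moves the arm, as the interface text tells. Its arguments: {"type":"object","properties":{"rows":{"type":"array"},"newtons":{"type":"number"}},"required":["rows"]}

```bash
mkdir -p pics; ls
cat > h.py <<'E'
import numpy as np, cv2
from station import manip
def img(n,fn=None):
    d=manip.get_image(n)
    if fn: cv2.imwrite('pics/'+fn,d['frame'][:,:,::-1])
    return d
def KD(d): return np.array([[d['fx'],0,d['cx']],[0,d['fy'],d['cy']],[0,0,1.]]),np.array(d['D'],float)
def px2w(d,uv,z):
    K,D=KD(d);R=cv2.Rodrigues(np.array(d['rvec'],float))[0];t=np.array(d['tvec'],float).reshape(3)
    p=cv2.undistortPoints(np.array(uv,float).reshape(-1,1,2),K,D)[:,0]
    c=-R.T@t; r=np.c_[p,np.ones(len(p))]@R
    return c+r*((z-c[2])/r[:,2])[:,None]
def w2px(d,P):
    K,D=KD(d);return cv2.projectPoints(np.array(P,float).reshape(-1,1,3),np.array(d['rvec'],float),np.array(d['tvec'],float),K,D)[0][:,0]
E
python3 - <<'E'
from h import *
for n in('top','side'):
    d=img(n,n+'0.png');print(n,d['fx'],d['cx'],d['cy'],d['D'],-cv2.Rodrigues(np.array(d['rvec'],float))[0].T@np.array(d['tvec']))
print(manip.sense(),manip.grip_depth)
E
```

```text
pics
top 391.2226377750772 320.9508150354035 204.29581779737467 [-0.02662469  0.          0.          0.          0.        ] [ 465.54200963   -6.37972636 1098.70387397]
side 366.8821632231913 322.17816162156566 198.77196898882312 [-0.01605625  0.          0.          0.          0.        ] [ 297.04488055 -459.87097359  646.66823275]
{'time': 0.1, 'q': array([ 9.96437491e-01,  2.07327542e-01,  1.54278413e+00, -2.23236310e-05,
        1.39348971e+00, -1.50520478e-01]), 'joint_vel': array([ 9.14114597e-04, -2.25876755e-03, -3.15760079e-03, -9.89260493e-05,
        2.12099373e-03,  8.30707101e-04]), 'effort': array([-8.45044542e-05, -3.71866965e+01, -2.82291698e+01,  6.99836109e-02,
        3.11727030e-02, -5.82413418e-05]), 'position': array([236.11037913, 523.50185808, 204.42381687]), 'eef_rot': array([-6.60639846e-01, -3.07063597e+00,  2.96189503e-03]), 'wrist_force': array([-0.10417277, -0.42355732, -0.06551691]), 'ft_torque': array([-0.01537384, -0.01888441, -0.00393125]), 'gripper_force': 0.0, 'width': 1.0034105186318927} 18.8
```

View pics/top0.png

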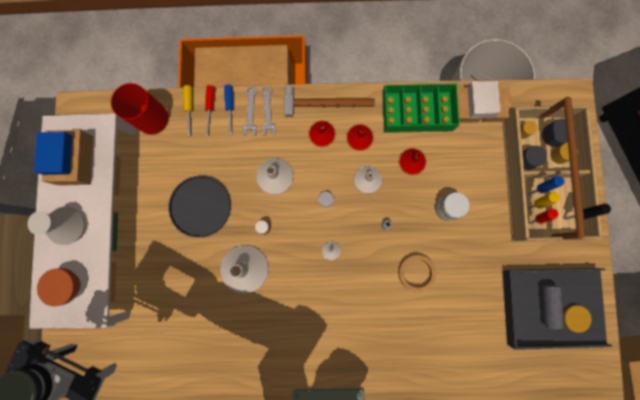

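View pics/side0.png

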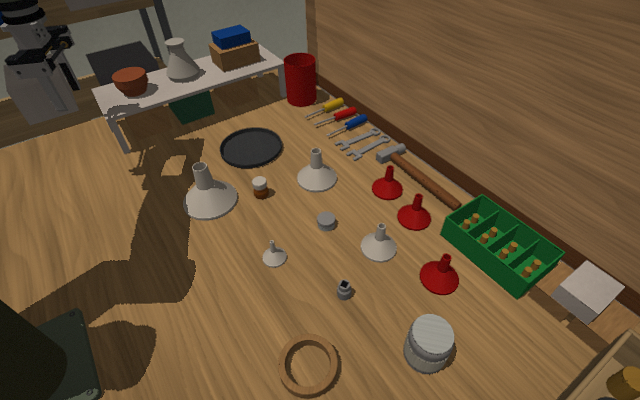

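Top picture: the pan is at (200,206). The white funnels are F4 (244,269), F3 (275,176), F2 (368,179) and F1 (331,251).

What could be mistaken for F2: red look-alikes at (322,133), (360,137) and (413,161), and the white cone on the shelf at (62,225). White funnel (368,179) is the one that matches the description.

Next I'll fit the silhouettes.

```bash
cat > fit.py <<'E'
from h import *
from scipy.optimize import minimize
F={1:[(26,0),(26,5),(6,25.5),(4.5,56)],2:[(39,0),(39,6),(11,36),(8.5,74)],3:[(52,0),(52,7),(16,46),(12.5,92)],4:[(66,0),(66,8),(21,56),(16.5,112)],'pan':[(88,0),(88,16)]}
A=np.linspace(0,2*np.pi,60)
def sil(d,prof,x,y,z0=0,s=4):
    rings=[w2px(d,np.c_[x+r*np.cos(A),y+r*np.sin(A),0*A+z+z0]) for r,z in prof]
    m=np.zeros((400*s,640*s),np.uint8)
    for a,b in zip(rings,rings[1:]):
        h=cv2.convexHull(((np.r_[a,b]+.5)*s-.5).astype(np.float32)).astype(np.int32); cv2.fillConvexPoly(m,h,255)
    return cv2.resize(m,(640,400),interpolation=cv2.INTER_AREA)/255.
def mask(d,k):
    hsv=cv2.cvtColor(d['frame'],cv2.COLOR_RGB2HSV).astype(int);S,V=hsv[...,1],hsv[...,2]
    return ((V<85)&(S<90) if k=='pan' else (S<60)&(V>75)).astype(float)
def fit(ds,k,x,y,z0=0):
    ms=[mask(d,k) for d in ds]; rois=[cv2.dilate(sil(d,F[k],x,y,z0,1),np.ones((15,15)))>0 for d in ds]
    def c(p):
        t=0
        for d,m,r in zip(ds,ms,rois):
            s=sil(d,F[k],p[0],p[1],z0)[r];q=m[r];t+=1-np.minimum(s,q).sum()/np.maximum(s,q).sum()
        return t/len(ds)
    o=minimize(c,[x,y],method='Nelder-Mead',options=dict(initial_simplex=[[x,y],[x+6,y],[x,y+6]],xatol=.1,fatol=1e-4))
    return o.x.round(1),round(o.fun,3)
E
python3 - <<'E'
from fit import *
t,s=img('top'),img('side')
for k,u in {1:(331,251),2:(368,179),3:(275,176),4:(244,269),'pan':(200,206)}.items():
    p=px2w(t,u,10)[0]
    print(k,p[:2].round(),*[fit(q,k,*p[:2]) for q in([t],[s],[t,s])])
R=cv2.Rodrigues(manip.sense()['eef_rot'])[0];print(R.round(3))
cr=t['frame'][110:300,150:470][:,:,::-1];cv2.imwrite('pics/crop1.png',cv2.resize(cr,None,fx=2.5,fy=2.5,interpolation=cv2.INTER_CUBIC))
E
```

```text
1 [462. -18.] (array([465.3, -17.7]), np.float64(0.218)) (array([464.9, -17.8]), np.float64(0.144)) (array([464.8, -17.7]), np.float64(0.182))
2 [ 662. -127.] (array([ 662. , -126.2]), np.float64(0.16)) (array([ 663.2, -125.2]), np.float64(0.094)) (array([ 662.8, -125.5]), np.float64(0.128))
3 [676. 136.] (array([677., 137.]), np.float64(0.146)) (array([678.1, 137.6]), np.float64(0.102)) (array([678.7, 137.7]), np.float64(0.125))
4 [417. 223.] (array([417.2, 222.9]), np.float64(0.126)) (array([419.3, 224.3]), np.float64(0.123)) (array([418.3, 223.5]), np.float64(0.126))
pan [595. 348.] (array([595.8, 352. ]), np.float64(0.075)) (array([597.4, 354.1]), np.float64(0.079)) (array([596.5, 352.3]), np.float64(0.078))
[[-0.912  0.411 -0.001]
 [ 0.411  0.912 -0.001]
 [ 0.    -0.001 -1.   ]]
```

View pics/crop1.png

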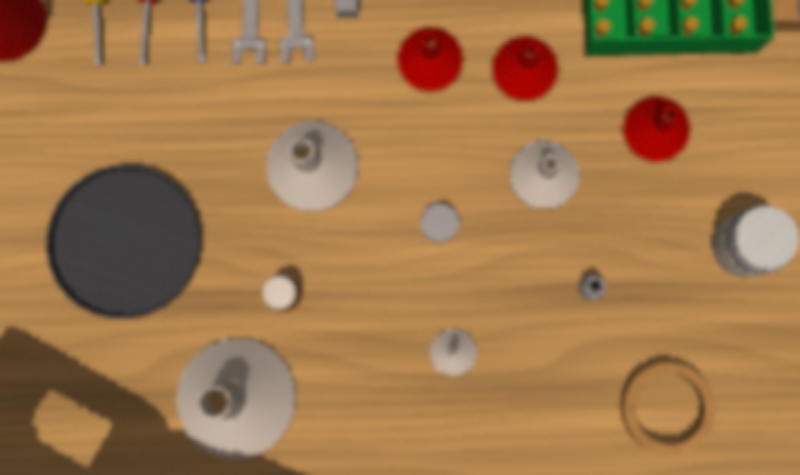

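F1 to F4 and the pan agree between the two cameras to about 2 mm, and the crop confirms the choice: white F2 at crop (545,165), the reds separate. Moving over F1 and turning the fingers to close along world y.

>>> send_rows --pt "19 -45 0 0 0 0.035 0" --pt "19 -45 0 0 0 0.035 0" --pt "19 -45 0 0 0 0.035 0" --pt "19 -45 0 0 0 0.035 0" --pt "19 -45 0 0 0 0.035 0" --pt "19 -45 0 0 0 0.035 0" --pt "19 -45 0 0 0 0.035 0" --pt "19 -45 0 0 0 0.035 0" --pt "19 -45 0 0 0 0.035 0" --pt "19 -45 0 0 0 0.035 0" --pt "19 -45 0 0 0 0.035 0" --pt "19 -45 0 0 0 0.035 0"

```text
time: 1.4
position: [464.8, -17.9, 205.5]
eef_rot: [0.004, 3.141, 0.0]
wrist_force: [0.1, 0.5, 0.6]
width: 1.0
gripper_force: 0.0
```

>>> send_rows --pt "0 0 -30 0 0 0 0" --pt "0 0 -30 0 0 0 0" --pt "0 0 -20 0 0 0 0" --pt "0 0 0 0 0 0 0.3" --newtons 10

```text
time: 1.8
position: [461.3, -15.4, 122.1]
eef_rot: [-0.007, -3.134, -0.003]
wrist_force: [-0.4, -0.1, -0.2]
width: 0.946
gripper_force: 0.0
```

Run:
```python
from fit import *
s=img('side','s1.png')
for i in range(3): print(manip.sense()['position'].round(1)); img('top')
print(manip.sense()['time'],fit([s],1,465,-18))
```

```text
[463.  -15.6 124.1]
[464.4 -15.8 125.6]
[465.3 -15.9 126.5]
2.0 (array([464.8, -17.9]), np.float64(0.121))
```

View pics/s1.png

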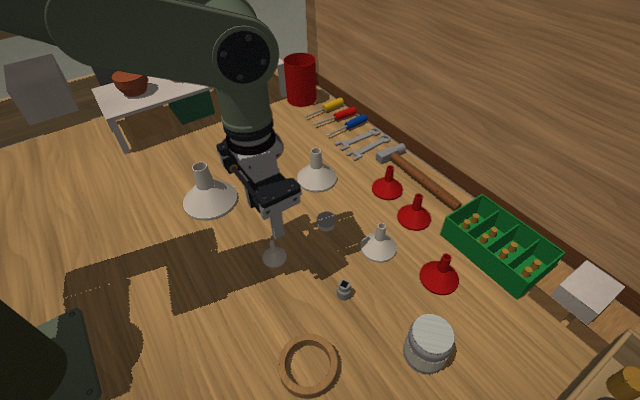

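>>> send_rows --pt "0.5 -2 -30 0 0 0 0.3" --pt "0 0 -30 0 0 0 0.3" --pt "0 0 -25 0 0 0 0.3" --pt "0 0 -12 0 0 0 0.3" --pt "0 0 0 0 0 0 0.3" --pt "0 0 0 0 0 0 0.3" --pt "0 0 0 0 0 0 0.3" --pt "0 0 0 0 0 0 0.3" --pt "0 0 0 0 0 0 0.6" --pt "0 0 0 0 0 0 0.8" --pt "0 0 0 0 0 0 1" --pt "0 0 0 0 0 0 1" --newtons 8

```text
time: 3.2
position: [464.9, -17.9, 28.5]
eef_rot: [0.006, 3.142, -0.0]
wrist_force: [0.3, -0.8, 0.4]
width: 0.397
gripper_force: 0.0
```

>>> send_rows --pt "0 0 0 0 0 0 1" --pt "0 0 0 0 0 0 1" --pt "0 0 0 0 0 0 1"

```text
time: 3.5
position: [464.9, -17.8, 28.4]
eef_rot: [-0.006, -3.141, -0.0]
wrist_force: [0.5, -0.2, 0.5]
width: 0.141
gripper_force: 0.1
```

>>> send_rows --pt "0 0 0 0 0 0 1" --pt "0 0 0 0 0 0 1" --pt "0 0 0 0 0 0 1" --pt "0 0 0 0 0 0 1" --pt "0 0 10 0 0 0 1" --pt "0 0 20 0 0 0 1" --pt "0 0 30 0 0 0 1" --pt "0 0 30 0 0 0 1" --pt "0 0 12 0 0 0 1" --pt "0 0 0 0 0 0 1" --pt "0 0 0 0 0 0 1"

```text
time: 4.6
position: [464.4, -17.8, 129.8]
eef_rot: [-0.006, -3.141, -0.0]
wrist_force: [0.5, -0.4, -0.0]
width: 0.112
gripper_force: 8.0
```

Run:
```python
from fit import *
s=img('side');p=manip.sense();print(p['position'].round(1),p['width'],p['gripper_force'])
z0=p['position'][2]-28.4
print(z0,[fit([s],1,465,-18,z0+k) for k in(-2,0,2)])
cv2.imwrite('pics/s2.png',cv2.resize(s['frame'][100:280,180:400][:,:,::-1],None,fx=3,fy=3))
```

```text
[463.7 -17.6 129. ] 0.11346897411099707 7.984342630843457
100.64739447291441 [(array([464.2, -16.4]), np.float64(0.292)), (array([463.2, -18.1]), np.float64(0.296)), (array([463. , -19.2]), np.float64(0.299))]
```

View pics/s2.png

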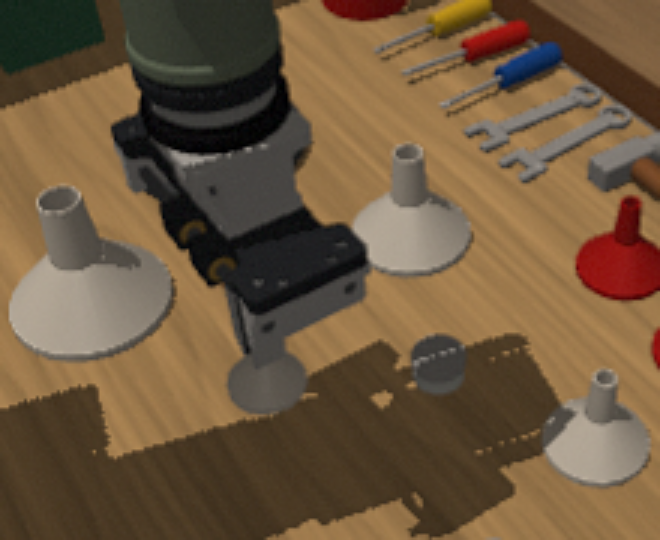

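The side view shows F1 lifted upright in the fingers. Carrying it to the pan.

>>> send_rows --pt "6.5 18.4 0 0 0 0 1" --pt "13 37 0 0 0 0 1" --pt "13 37 0 0 0 0 1" --pt "13 37 0 0 0 0 1" --pt "13 37 0 0 0 0 1" --pt "13 37 0 0 0 0 1" --pt "13 37 0 0 0 0 1" --pt "13 37 0 0 0 0 1" --pt "13 37 0 0 0 0 1" --pt "13 37 0 0 0 0 1" --pt "8 19 0 0 0 0 1" --pt "0 0 0 0 0 0 1"

```text
time: 5.85
position: [595.4, 354.6, 127.3]
eef_rot: [-0.001, -3.138, 0.001]
wrist_force: [-0.7, 0.0, -1.0]
width: 0.112
gripper_force: 8.0
```

>>> send_rows --pt "0 0 -20 0 0 0 1" --pt "0 0 -30 0 0 0 1" --pt "0 0 -25 0 0 0 1" --pt "0 0 -10 0 0 0 1" --pt "0 0 0 0 0 0 1" --pt "0 0 0 0 0 0 1" --pt "0 0 -7 0 0 0 1" --pt "0 0 -4 0 0 0 1" --pt "0 0 -3 0 0 0 1" --pt "0 0 0 0 0 0 1" --pt "0 0 0 0 0 0 1" --pt "0 0 0 0 0 0 1"

```text
time: 7.05
position: [596.5, 352.6, 31.5]
eef_rot: [0.006, 3.142, -0.0]
wrist_force: [0.0, -0.5, -0.7]
width: 0.112
gripper_force: 8.0
```

>>> send_rows --pt "0 0 0 0 0 0 0.7" --pt "0 0 0 0 0 0 0.5" --pt "0 0 0 0 0 0 0.5" --pt "0 0 0 0 0 0 0.5" --pt "0 0 20 0 0 0 0.5" --pt "0 0 40 0 0 0 0.5" --pt "0 0 40 0 0 0 0.5" --pt "0 0 10 0 0 0 0.5" --pt "6 -40 0 0 0 0 0.5" --pt "6 -44 0 0 0 0 0.5" --pt "6 -48 0 0 0 0 0.4" --pt "6 -48 0 0 0 0 0.4"

```text
time: 8.25
position: [619.9, 171.1, 140.5]
eef_rot: [-0.004, -3.141, 0.0]
wrist_force: [0.6, 0.5, -0.3]
width: 0.592
gripper_force: 0.0
```

>>> send_rows --pt "6 -43 0 0 0 0 0.4" --pt "6 -43 0 0 0 0 0.4" --pt "6 -43 0 0 0 0 0.4" --pt "6 -43 0 0 0 0 0.4" --pt "6 -43 0 0 0 0 0.4" --pt "6 -43 0 0 0 0 0.4" --pt "6 -40 0 0 0 0 0.4" --pt "0 0 0 0 0 0 0.4" --pt "0 0 0 0 0 0 0.4"

```text
time: 9.15
position: [661.8, -126.1, 140.3]
eef_rot: [-0.009, -3.14, -0.002]
wrist_force: [-0.2, -0.1, -0.5]
width: 0.599
gripper_force: 0.0
```

Run:
```python
from fit import *
t,s=img('top'),img('side');p=manip.sense();print(p['time'],p['position'].round(1),p['width'])
for k,x,y,z in((1,596.5,352.5,3),('pan',596.5,352.5,0)): print(k,[fit(q,k,x,y,z) for q in([t],[s])])
a=np.vstack([np.hstack([cv2.resize(t['frame'][160:250,150:250],None,fx=4,fy=4),cv2.resize(s['frame'][100:190,200:300],None,fx=4,fy=4)])])
cv2.imwrite('pics/p1.png',a[:,:,::-1])
```

```text
9.25 [ 661.9 -124.2  140.7] 0.6007550413840591
1 [(array([596. , 349.1]), np.float64(0.237)), (array([595. , 349.8]), np.float64(0.081))]
pan [(array([596.5, 350.6]), np.float64(0.182)), (array([597.1, 353.1]), np.float64(0.18))]
```

View pics/p1.png

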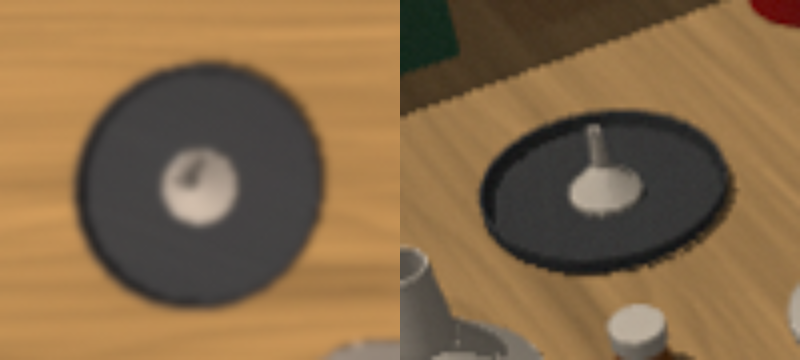

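F1 stands upright in the pan's centre, at crop (200,187). Now F2.

>>> send_rows --pt "0 0 -20 0 0 0 0.4" --pt "0 0 -30 0 0 0 0.4" --pt "0 0 -30 0 0 0 0.4" --pt "0 0 -22 0 0 0 0.4" --pt "0 0 0 0 0 0 0.4" --pt "0 0 0 0 0 0 0.4" --pt "0 0 0 0 0 0 0.4" --pt "0 0 0 0 0 0 0.7" --pt "0 0 0 0 0 0 1" --pt "0 0 0 0 0 0 1" --pt "0 0 0 0 0 0 1" --pt "0 0 0 0 0 0 1"

```text
time: 10.45
position: [662.5, -125.5, 39.6]
eef_rot: [0.006, 3.141, 0.0]
wrist_force: [-1.4, 1.1, 1.3]
width: 0.218
gripper_force: 8.1
```

>>> send_rows --pt "0 0 0 0 0 0 1" --pt "0 0 0 0 0 0 1" --pt "0 0 0 0 0 0 1" --pt "0 0 0 0 0 0 1"

```text
time: 10.85
position: [662.5, -125.5, 39.6]
eef_rot: [0.006, 3.141, -0.0]
wrist_force: [-1.0, 0.4, 3.0]
width: 0.217
gripper_force: 8.0
```

>>> send_rows --pt "0 0 15 0 0 0 1" --pt "0 0 30 0 0 0 1" --pt "0 0 40 0 0 0 1" --pt "0 0 30 0 0 0 1" --pt "0 0 0 0 0 0 1" --pt "-3 20 0 0 0 0 1" --pt "-6 42 0 0 0 0 1" --pt "-6 46 0 0 0 0 1" --pt "-6 46 0 0 0 0 1" --pt "-6 46 0 0 0 0 1" --pt "-6 46 0 0 0 0 1" --pt "-6 46 0 0 0 0 1"

```text
time: 12.05
position: [620.1, 169.4, 151.4]
eef_rot: [-0.005, -3.136, 0.0]
wrist_force: [-0.2, 0.3, -0.4]
width: 0.221
gripper_force: 8.0
```

>>> send_rows --pt "-6 46 0 0 0 0 1" --pt "-6 46 0 0 0 0 1" --pt "-6 46 0 0 0 0 1" --pt "-6 38 0 0 0 0 1" --pt "-3 10 0 0 0 0 1" --pt "0 0 0 0 0 0 1" --pt "0 0 0 0 0 0 1" --pt "0 0 0 0 0 0 1"

```text
time: 12.85
position: [596.5, 350.7, 153.7]
eef_rot: [-0.009, -3.14, 0.002]
wrist_force: [0.4, -0.3, 0.3]
width: 0.215
gripper_force: 8.0
```

Run:
```python
from fit import *
t,s=img('top'),img('side');p=manip.sense();print(p['time'],p['position'].round(1),p['width'])
print(fit([s],2,596,350,p['position'][2]-39.6))
cv2.imwrite('pics/p2.png',cv2.resize(s['frame'][60:200,160:340],None,fx=4,fy=4)[:,:,::-1])
```

```text
12.95 [596.9 350.8 154.3] 0.22035005612036773
(array([596.5, 347.9]), np.float64(0.293))
```

View pics/p2.png

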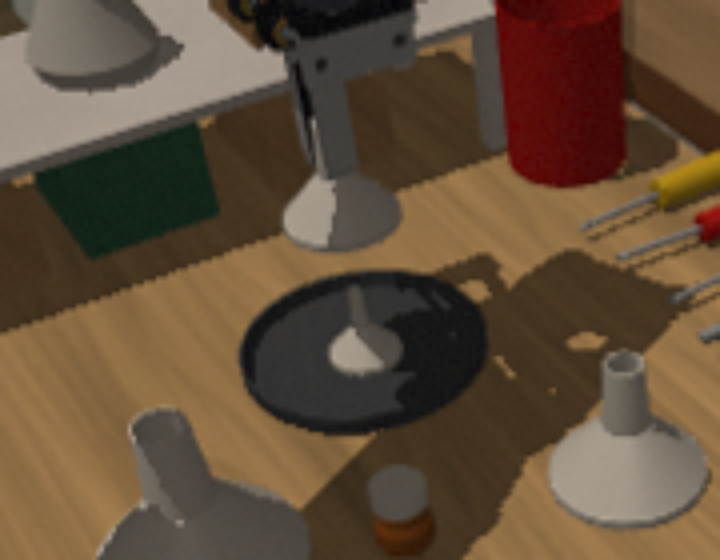

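>>> send_rows --pt "-0.5 0 -20 0 0 0 1" --pt "0 0 -25 0 0 0 1" --pt "0 0 -5 0 0 0 1" --pt "0 0 0 0 0 0 1" --pt "0 0 0 0 0 0 1" --pt "0 0 0 0 0 0 1" --pt "0 0 0 0 0 0 1"

```text
time: 13.65
position: [596.9, 352.9, 106.1]
eef_rot: [0.006, 3.139, 0.002]
wrist_force: [1.4, 0.1, -0.1]
width: 0.22
gripper_force: 8.0
```

>>> send_rows --pt "0 0 -10 0 0 0 1" --pt "0 0 -10 0 0 0 1" --pt "0 0 -10 0 0 0 1" --pt "0 0 -8 0 0 0 1" --pt "0 0 -8 0 0 0 1" --pt "0 0 -6 0 0 0 1" --pt "0 0 -5 0 0 0 1" --pt "0 0 0 0 0 0 1" --pt "0 0 0 0 0 0 1" --pt "0 0 0 0 0 0 1"

```text
time: 14.65
position: [596.4, 352.8, 48.1]
eef_rot: [0.006, 3.14, 0.001]
wrist_force: [0.7, -0.2, -0.5]
width: 0.218
gripper_force: 8.0
```

>>> send_rows --pt "0 0 -3 0 0 0 1" --pt "0 0 -2 0 0 0 1" --pt "0 0 0 0 0 0 1" --pt "0 0 0 0 0 0 1"

```text
time: 15.05
position: [596.2, 352.5, 42.6]
eef_rot: [0.006, 3.141, -0.0]
wrist_force: [0.1, -0.3, 1.4]
width: 0.22
gripper_force: 8.0
```

>>> send_rows --pt "0 0 0 0 0 0 0.7" --pt "0 0 0 0 0 0 0.4" --pt "0 0 0 0 0 0 0.4" --pt "0 0 0 0 0 0 0.4" --pt "0 0 0 0 0 0 0.4" --pt "0 0 20 0 0 0 0.4" --pt "0 0 40 0 0 0 0.4" --pt "0 0 40 0 0 0 0.4" --pt "0 0 20 0 0 0 0.3" --pt "4 -20 0 0 0 0 0.3" --pt "16 -40 0 0 0 0 0.3" --pt "16 -40 0 0 0 0 0.3"

```text
time: 16.25
position: [630.9, 250.5, 160.4]
eef_rot: [-0.003, -3.139, 0.002]
wrist_force: [0.7, -0.1, -1.1]
width: 0.7
gripper_force: 0.0
```

>>> send_rows --pt "16 -40 0 0 0 0 0.3" --pt "16 -40 0 0 0 0 0.3" --pt "14 -35 0 0 0 0 0.3" --pt "0 0 0 0 0 0 0.3" --pt "0 0 0 0 0 0 0.3" --pt "0 0 0 0 0 0 0.3"

```text
time: 16.85
position: [676.7, 137.7, 160.9]
eef_rot: [-0.006, -3.139, -0.0]
wrist_force: [-0.3, 0.7, 0.2]
width: 0.699
gripper_force: 0.0
```

Run:
```python
from fit import *
t,s=img('top'),img('side');p=manip.sense();print(p['time'],p['position'].round(1),p['width'])
for z in(1,3,5,8):print(z,[fit(q,2,596,350,z) for q in([t],[s])])
a=np.hstack([cv2.resize(t['frame'][160:250,150:250],None,fx=4,fy=4),cv2.resize(s['frame'][100:190,200:300],None,fx=4,fy=4)])
cv2.imwrite('pics/p3.png',a[:,:,::-1])
```

```text
16.95 [677.1 138.7 161.8] 0.7018233748516072
1 [(array([594.3, 355.2]), np.float64(0.502)), (array([596.3, 352.1]), np.float64(0.102))]
3 [(array([594.5, 354.6]), np.float64(0.504)), (array([595.3, 349.9]), np.float64(0.106))]
5 [(array([593.6, 354.1]), np.float64(0.502)), (array([594.8, 347.4]), np.float64(0.109))]
8 [(array([593.9, 353.2]), np.float64(0.499)), (array([592.8, 343. ]), np.float64(0.114))]
```

View pics/p3.png

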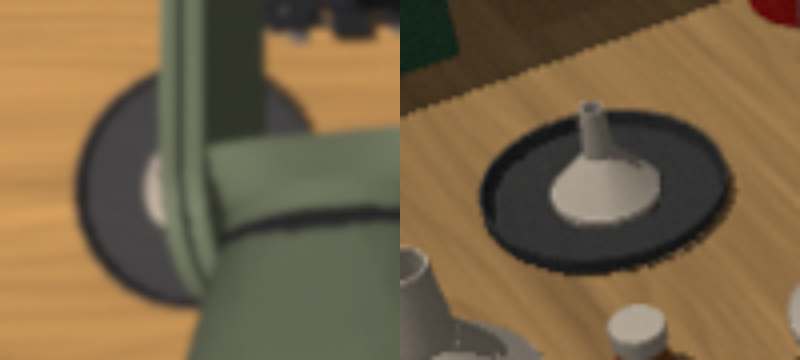

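F2 stands upright over F1 with its rim down, at side crop (605,190). Now F3.

>>> send_rows --pt "0 0 -20 0 0 0 0.3" --pt "0 0 -35 0 0 0 0.3" --pt "0 0 -35 0 0 0 0.3" --pt "0 0 -20 0 0 0 0.3" --pt "0 0 0 0 0 0 0.3" --pt "0 0 0 0 0 0 0.3" --pt "0 0 0 0 0 0 0.3" --pt "0 0 0 0 0 0 0.6" --pt "0 0 0 0 0 0 1" --pt "0 0 0 0 0 0 1" --pt "0 0 0 0 0 0 1" --pt "0 0 0 0 0 0 1"

```text
time: 18.15
position: [678.1, 137.7, 52.7]
eef_rot: [0.006, 3.141, 0.001]
wrist_force: [-0.3, 0.3, 2.0]
width: 0.319
gripper_force: 8.1
```

>>> send_rows --pt "0 0 0 0 0 0 1" --pt "0 0 0 0 0 0 1"

```text
time: 18.35
position: [678.0, 137.7, 52.7]
eef_rot: [0.006, 3.141, 0.001]
wrist_force: [-0.3, 0.3, 1.8]
width: 0.317
gripper_force: 8.0
```

>>> send_rows --pt "0 0 15 0 0 0 1" --pt "0 0 30 0 0 0 1" --pt "0 0 40 0 0 0 1" --pt "0 0 40 0 0 0 1" --pt "-6 15 0 0 0 0 1" --pt "-16 42 0 0 0 0 1" --pt "-16 42 0 0 0 0 1" --pt "-16 42 0 0 0 0 1" --pt "-16 42 0 0 0 0 1" --pt "-10 26 0 0 0 0 1" --pt "-2 6 0 0 0 0 1" --pt "0 0 0 0 0 0 1"

```text
time: 19.55
position: [595.0, 353.4, 177.0]
eef_rot: [-0.002, -3.141, 0.001]
wrist_force: [-0.6, -0.8, -0.4]
width: 0.325
gripper_force: 8.0
```

>>> send_rows --pt "0 0 0 0 0 0 1" --pt "0 0 0 0 0 0 1" --pt "0 0 -20 0 0 0 1" --pt "0 0 -20 0 0 0 1" --pt "0 0 0 0 0 0 1" --pt "0 0 0 0 0 0 1" --pt "0 0 0 0 0 0 1" --pt "0 0 0 0 0 0 1" --pt "0 0 0 0 0 0 1"

```text
time: 20.45
position: [596.7, 352.8, 138.7]
eef_rot: [0.006, 3.14, 0.001]
wrist_force: [-0.0, 0.5, -0.7]
width: 0.322
gripper_force: 8.0
```

Run:
```python
from fit import *
s=img('side');p=manip.sense();print(p['time'],p['position'].round(1),p['width'])
print(fit([s],3,596,350,p['position'][2]-52.7))
```

```text
20.5 [596.5 352.7 138.5] 0.3198597021447591
(array([591.5, 346.9]), np.float64(0.272))
```

>>> send_rows --pt "0 0 -10 0 0 0 1" --pt "0 0 -10 0 0 0 1" --pt "0 0 -10 0 0 0 1" --pt "0 0 -10 0 0 0 1" --pt "0 0 -10 0 0 0 1" --pt "0 0 -10 0 0 0 1" --pt "0 0 -8 0 0 0 1" --pt "0 0 -6 0 0 0 1" --pt "0 0 0 0 0 0 1" --pt "0 0 0 0 0 0 1" --pt "0 0 0 0 0 0 1"

```text
time: 21.6
position: [596.5, 352.8, 64.2]
eef_rot: [0.006, 3.14, 0.001]
wrist_force: [1.0, 1.0, -0.4]
width: 0.322
gripper_force: 8.0
```

>>> send_rows --pt "0 0 -4 0 0 0 1" --pt "0 0 -4 0 0 0 1" --pt "0 0 0 0 0 0 1" --pt "0 0 0 0 0 0 1" --pt "0 0 0 0 0 0 1"

```text
time: 22.1
position: [596.1, 352.5, 55.5]
eef_rot: [0.006, 3.141, 0.0]
wrist_force: [1.0, -0.5, -0.2]
width: 0.32
gripper_force: 8.0
```

>>> send_rows --pt "0 0 0 0 0 0 0.5" --pt "0 0 0 0 0 0 0.3" --pt "0 0 0 0 0 0 0.3" --pt "0 0 0 0 0 0 0.3" --pt "0 0 0 0 0 0 0.3" --pt "0 0 20 0 0 0 0.3" --pt "0 0 40 0 0 0 0.2" --pt "0 0 45 0 0 0 0.2" --pt "0 0 35 0 0 0 0.2" --pt "-10 -7 0 0 0 0 0.2" --pt "-33 -24 0 0 0 0 0.2" --pt "-33 -24 0 0 0 0 0.2"

```text
time: 23.3
position: [519.5, 297.1, 195.6]
eef_rot: [0.005, 3.141, 0.0]
wrist_force: [-0.2, 0.3, 0.2]
width: 0.801
gripper_force: 0.0
```

>>> send_rows --pt "-33 -24 0 0 0 0 0.2" --pt "-33 -24 0 0 0 0 0.2" --pt "-33 -24 0 0 0 0 0.2" --pt "-3 -2 0 0 0 0 0.2" --pt "0 0 0 0 0 0 0.2" --pt "0 0 0 0 0 0 0.2" --pt "0 0 0 0 0 0 0.2"

```text
time: 24.0
position: [419.5, 224.2, 196.0]
eef_rot: [0.006, 3.14, 0.001]
wrist_force: [0.4, -0.9, -0.6]
width: 0.799
gripper_force: 0.0
```

Run:
```python
from fit import *
t,s=img('top'),img('side');p=manip.sense();print(p['time'],p['position'].round(1),p['width'])
print([fit(q,3,596,350,3) for q in([t],[s])], fit([s],4,418,223))
a=np.hstack([cv2.resize(t['frame'][160:300,150:290],None,fx=2.8,fy=2.8),cv2.resize(s['frame'][80:220,160:300],None,fx=2.8,fy=2.8)])
cv2.imwrite('pics/p4.png',a[:,:,::-1])
```

```text
24.1 [419.  224.1 195.6] 0.7969570963295804
[(array([594. , 349.7]), np.float64(0.119)), (array([595.5, 350.4]), np.float64(0.089))] (array([419.7, 224.8]), np.float64(0.095))
```

View pics/p4.png

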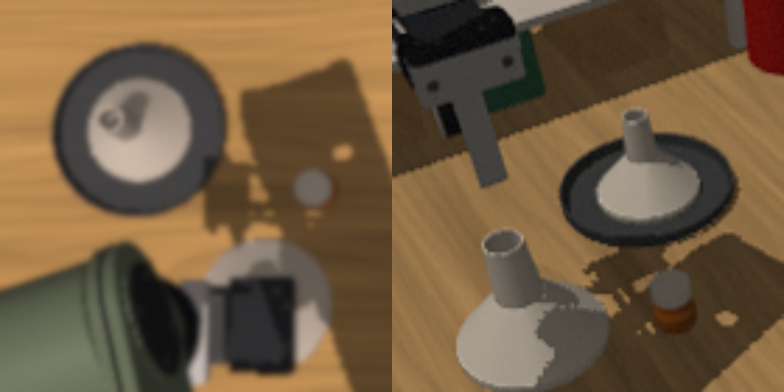

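F3 sits upright over F2, rim down, at side crop (648,190). Now F4.

>>> send_rows --pt "0.5 0 -20 0 0 0 0.2" --pt "0 0 -40 0 0 0 0.2" --pt "0 0 -40 0 0 0 0.2" --pt "0 0 -20 0 0 0 0.2" --pt "0 0 -9 0 0 0 0.2" --pt "0 0 0 0 0 0 0.2" --pt "0 0 0 0 0 0 0.2" --pt "0 0 0 0 0 0 0.2" --pt "0 0 0 0 0 0 0.6" --pt "0 0 0 0 0 0 1" --pt "0 0 0 0 0 0 1" --pt "0 0 0 0 0 0 1" --newtons 10

```text
time: 25.3
position: [418.6, 223.6, 66.7]
eef_rot: [0.006, 3.141, 0.0]
wrist_force: [-0.3, -0.4, -0.5]
width: 0.497
gripper_force: 0.0
```

>>> send_rows --pt "0 0 0 0 0 0 1" --pt "0 0 0 0 0 0 1" --pt "0 0 0 0 0 0 1"

```text
time: 25.6
position: [418.5, 223.7, 66.6]
eef_rot: [0.006, 3.141, 0.001]
wrist_force: [0.0, 1.1, 0.2]
width: 0.418
gripper_force: 10.0
```

>>> send_rows --pt "0 0 15 0 0 0 1" --pt "0 0 30 0 0 0 1" --pt "0 0 40 0 0 0 1" --pt "0 0 40 0 0 0 1" --pt "0 0 10 0 0 0 1" --pt "12 9 0 0 0 0 1" --pt "30 22 0 0 0 0 1" --pt "30 22 0 0 0 0 1" --pt "30 22 0 0 0 0 1" --pt "30 22 0 0 0 0 1" --pt "30 22 0 0 0 0 1" --pt "15.5 10 0 0 0 0 1"

```text
time: 26.8
position: [596.9, 353.5, 198.2]
eef_rot: [-0.005, -3.139, 0.002]
wrist_force: [-0.0, -0.1, -1.6]
width: 0.42
gripper_force: 9.9
```

>>> send_rows --pt "0 0 0 0 0 0 1" --pt "0 0 0 0 0 0 1" --pt "0 0 0 0 0 0 1" --pt "0 0 -17 0 0 0 1" --pt "0 0 -16 0 0 0 1" --pt "0 0 0 0 0 0 1" --pt "0 0 0 0 0 0 1" --pt "0 0 0 0 0 0 1" --pt "0 0 0 0 0 0 1" --pt "0 0 0 0 0 0 1"

```text
time: 27.8
position: [596.4, 352.7, 169.4]
eef_rot: [0.006, 3.14, 0.001]
wrist_force: [-0.4, 0.6, -1.3]
width: 0.421
gripper_force: 9.9
```

>>> send_rows --pt "0 0 -10 0 0 0 1" --pt "0 0 -10 0 0 0 1" --pt "0 0 -10 0 0 0 1" --pt "0 0 -10 0 0 0 1" --pt "0 0 -10 0 0 0 1" --pt "0 0 0 0 0 0 1" --pt "0 0 0 0 0 0 1"

```text
time: 28.5
position: [595.8, 352.4, 117.8]
eef_rot: [-0.006, -3.141, 0.001]
wrist_force: [-1.1, 0.2, -1.2]
width: 0.421
gripper_force: 9.9
```

No contact. cmd z is 118.45, so there are 49 mm to go.

>>> send_rows --pt "0 0 -10 0 0 0 1" --pt "0 0 -10 0 0 0 1" --pt "0 0 -10 0 0 0 1" --pt "0 0 -8 0 0 0 1" --pt "0 0 -4 0 0 0 1" --pt "0 0 0 0 0 0 1" --pt "0 0 0 0 0 0 1" --pt "0 0 -4 0 0 0 1" --pt "0 0 -3 0 0 0 1" --pt "0 0 0 0 0 0 1" --pt "0 0 0 0 0 0 1" --pt "0 0 0 0 0 0 1"

```text
time: 29.7
position: [596.2, 352.6, 69.6]
eef_rot: [0.006, 3.141, 0.0]
wrist_force: [1.1, -0.1, -0.3]
width: 0.421
gripper_force: 10.0
```

>>> send_rows --pt "0 0 0 0 0 0 0.4" --pt "0 0 0 0 0 0 0.2" --pt "0 0 0 0 0 0 0.2" --pt "0 0 0 0 0 0 0.2" --pt "0 0 0 0 0 0 0.2" --pt "0 0 20 0 0 0 0.2" --pt "0 0 40 0 0 0 0.2" --pt "0 0 45 0 0 0 0.2" --pt "0 0 35 0 0 0 0.2" --pt "-20 -14 0 0 0 0 0.2" --pt "-33 -24 0 0 0 0 0.2" --pt "-33 -24 0 0 0 0 0.2"

```text
time: 30.9
position: [509.3, 290.0, 209.8]
eef_rot: [0.005, 3.141, 0.0]
wrist_force: [-0.8, -0.8, -0.0]
width: 0.799
gripper_force: 0.0
```

>>> send_rows --pt "-33 -24 0 0 0 0 0.2" --pt "-30 -20 0 0 0 0 0.2" --pt "0 0 0 0 0 0 0.2" --pt "0 0 0 0 0 0 0.2" --pt "0 0 0 0 0 0 0.2" --pt "0 0 0 0 0 0 0.2"

```text
time: 31.5
position: [448.3, 247.2, 209.9]
eef_rot: [0.006, 3.14, 0.001]
wrist_force: [-0.3, -0.1, -0.6]
width: 0.803
gripper_force: 0.0
```

Run:
```python
from fit import *
t,s=img('top'),img('side');p=manip.sense();print(p['time'],p['position'].round(1),p['width'])
print([fit(q,4,596,350,3) for q in([t],[s])])
a=np.hstack([cv2.resize(t['frame'][160:300,150:290],None,fx=2.8,fy=2.8),cv2.resize(s['frame'][80:220,160:300],None,fx=2.8,fy=2.8)])
cv2.imwrite('pics/p5.png',a[:,:,::-1])
```

```text
31.6 [447.9 247.  209.5] 0.800885110201327
[(array([595.7, 353. ]), np.float64(0.079)), (array([596.3, 350.7]), np.float64(0.076))]
```

View pics/p5.png

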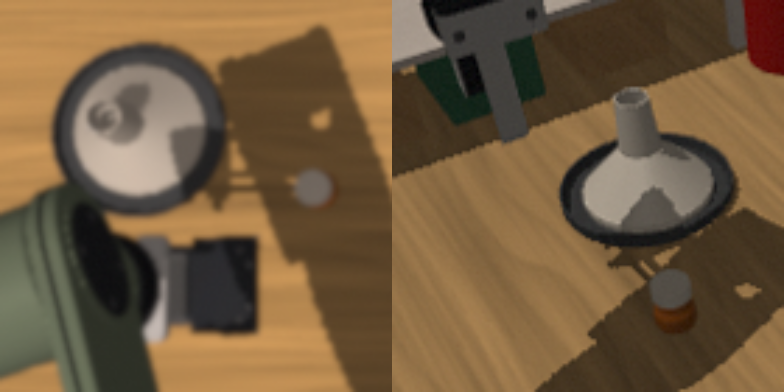

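F4 stands upright and centred over the others with its rim on the pan floor, at side crop (648,185). The gripper is clear, so I'm handing in.

```bash
python3 -c "
from station import manip
print(manip.finish_job())"
```

```text
the job is handed in; nothing more can be done
None
```

All four funnels are nested mouth down and upright in the middle of the drip pan, and the job is handed in at about 32 s of the 120 s allowed; the hand-in returned no verdict.

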